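Set the decade box to 620 ohms

TASK

Set the decade resistance box on the bench to 620 ohms: the hundreds dial (left as the robot sees it) must click into 6 and the tens dial (middle) into 2, with the units dial (right) on 0, where it already stands. Turn each dial by pushing the side of its bar knob round with a fingertip, click by click, counting the marks clockwise from the zero mark (the long one with a dot); do not pinch the knobs. Leave the box standing where it is, and the other things on the bench undisturbed.

Things in the scene. Friction and masses are not known exactly. Their poses are not given: they have to be found in the camera images.
- decade_box: Loose sand-coloured steel box on rubber feet, 370 (y) x 170 (x) mm, flat panel 84 mm above its origin, about 3 kg. Origin: centre of its underside; x away from the robot, y to its left, z up; yaw within 0.35. Dials along y at +110 (hundreds), +10 (tens), -90 mm (units), x = 0; three posts 24 mm tall at y = -163; a handle sticks out 26 mm at each end. The other loose things are bystanders.
- hundreds_dial (a point): Top of the hundreds dial's bar, on its turning axis; x along the bar to its pointer end, z up. Like all three: dark grey skirt disc 61 mm wide, 6 mm high on the panel; across it an upright black bar 14 mm thick, reaching 31 mm from the axis at its pointer end and 26 mm at its tail, 26 mm tall above the skirt, its top 31.5 mm above the panel. A white line on top and down one end marks the pointer end.
- tens_dial (a point): Top of the tens dial's bar, on its turning axis; x along the bar to its pointer end, z up. Ten black marks ring each dial, 30 degrees apart: 0 (long, with a dot), then clockwise to 9; 5 is long too. The mark of digit d lies 135 - 30 d degrees anticlockwise from the box's +x; the ring's gap faces the robot.
- units_dial (a point): Top of the units dial's bar, on its turning axis; x along the bar to its pointer end, z up. Knob and marks as on the others.
- hundreds (a joint): Turn of the hundreds dial, rad: 0 at its zero mark, growing clockwise from above, 0.5236 (30 degrees) a click, so digit d is 0.5236 d; stops at 0 and 9. Starts on 1 to 4. A spring detent pulls the dial into the nearest position. About 5 N on the bar, 20 mm from the axis, turns it; past halfway between two digits it jumps ahead of the finger into the next.
- tens (a joint): Turn of the tens dial, rad: 0 at its zero mark, growing clockwise from above, 0.5236 (30 degrees) a click, so digit d is 0.5236 d; stops at 0 and 9. Starts on 4 to 7. Same detents.
- units (a joint): Turn of the units dial, rad: 0 at its zero mark, growing clockwise from above, 0.5236 (30 degrees) a click, so digit d is 0.5236 d; stops at 0 and 9. Starts on 0. Same detents.
- hundreds_cw_flank: Flank of the hundreds bar that is pushed to turn the dial clockwise: a plain upright face 48 mm long (24 mm either way from the axis) and 24 mm tall, 7 mm off the bar's middle plane. Origin on the dial's axis at panel height.
- hundreds_ccw_flank: Flank of the hundreds bar that is pushed to turn the dial anticlockwise: a plain upright face 48 mm long (24 mm either way from the axis) and 24 mm tall, 7 mm off the bar's middle plane. Origin on the dial's axis at panel height.
- tens_cw_flank: Flank of the tens bar that is pushed to turn the dial clockwise: a plain upright face 48 mm long (24 mm either way from the axis) and 24 mm tall, 7 mm off the bar's middle plane. Origin on the dial's axis at panel height.
- tens_ccw_flank: Flank of the tens bar that is pushed to turn the dial anticlockwise: a plain upright face 48 mm long (24 mm either way from the axis) and 24 mm tall, 7 mm off the bar's middle plane. Origin on the dial's axis at panel height.
- units_cw_flank: Flank of the units bar that is pushed to turn the dial clockwise: a plain upright face 48 mm long (24 mm either way from the axis) and 24 mm tall, 7 mm off the bar's middle plane. Origin on the dial's axis at panel height.
- units_ccw_flank: Flank of the units bar that is pushed to turn the dial anticlockwise: a plain upright face 48 mm long (24 mm either way from the axis) and 24 mm tall, 7 mm off the bar's middle plane. Origin on the dial's axis at panel height.
- multimeter: Bystander: black hand-held meter lying left of the box, 180 x 84 x 34 mm. Origin under its centre.
- circuit_board: Bystander: green circuit board on brass standoffs right of the box, 170 x 100 mm, 32 mm tall. Origin under its centre.
- screwdriver: Bystander: black-handled screwdriver, 190 mm long, lying in front of the box (robot's side). Origin at mid-length on its underside.
- connector_plug: Bystander: black round connector plug standing upright behind the box, 36 mm across, 52 mm tall. Origin under its centre.
- parts_tray: Bystander: small grey open tray behind the box, 75 x 105 x 28 mm. Origin under its centre.
- filter_module: Bystander: small aluminium module with a brass socket at each end, behind the box, 60 x 119 x 32 mm. Origin under its centre.
- banana_adapter: Bystander: small black two-pin plug block lying in front of the box (robot's side), 38 x 34 x 18 mm. Origin under the block's centre.

How it is judged (in metres and radians):
At the end, for the whole second after the job is handed in: The hundreds dial rests in its detent at 6 (3.142 rad) and the tens dial at 2 (1.047 rad), with the units dial at 0, each within 0.12 rad (7 degrees) and still; the box stands level within 25 mm of where it was, and no other thing has moved more than 30 mm (value of joint hundreds between 3.0216 and 3.2616 rad and velocity of joint hundreds between -0.1 and 0.1 rad/s and value of joint tens between 0.9272 and 1.1672 rad and velocity of joint tens between -0.1 and 0.1 rad/s and value of joint units between -0.12 and 0.12 rad and velocity of joint units between -0.1 and 0.1 rad/s and distance of decade_box from where it was at the start of the episode below 0.025 m and angle between decade_box's own z axis and vertical below 0.05 rad and not (distance of any of multimeter, circuit_board, screwdriver, connector_plug, parts_tray, filter_module, banana_adapter from where it was at the start of the episode above 0.03 m)); the robot touches nothing.
It fails at once if a knob is pinched: the fingers press on both flanks of one bar at once ((contact force between the fingers and hundreds_cw_flank above 1.5 N and contact force between the fingers and hundreds_ccw_flank above 1.5 N) or (contact force between the fingers and tens_cw_flank above 1.5 N and contact force between the fingers and tens_ccw_flank above 1.5 N) or (contact force between the fingers and units_cw_flank above 1.5 N and contact force between the fingers and units_ccw_flank above 1.5 N)).
It fails at once if the box is pushed more than 30 mm away, lifted or tipped (distance of decade_box from where it was at the start of the episode above 0.03 m or height (world z) of decade_box above 0.014 m or angle between decade_box's own z axis and vertical above 0.1 rad).
It fails at once if another thing on the bench is moved or lifted more than 30 mm (distance of any of multimeter, circuit_board, screwdriver, connector_plug, parts_tray, filter_module, banana_adapter from where it was at the start of the episode above 0.03 m).
It also fails if it takes over 58 s, if anything falls off the work surface, if the arm or the gripper's body presses on something with over 40 N, if the wrist force passes 120 N, or if a joint passes its speed limit or range.

ROBOT

A 6-joint arm with a two-finger parallel gripper is mounted at the origin on the work surface. World frame = base frame: x ahead of the robot, y to its left, z up, the work surface at z = 0. Lengths are in m, angles in degrees, forces in N, time in s.
With the tool pointing down it reaches from about 0.25 to 0.8 m from the base axis. Payload 8.5 kg.
Tool frame: the origin (TCP) lies at the very end of the fingers, on their centre line; the grasp point (between the pads) lies env.hold_point_z behind it (env.hold_point_z is the distance from the TCP to the grasp point, in m); y points along the fingers, z is the direction in which the jaws open and shut, and the axes are right-handed (so a half turn about y gives the same grasp; the last joint's range is limited). The gripper opens to 85 mm and grips with 20 to 120 N. Pads are 22 mm wide; open, the fingers measure 114 mm over their backs; the gripper's body (76 mm by 85 mm) begins 54 mm behind the grasp point. The pads swing forward as they close: fully open they stand 13 mm farther back than shut.
Start: joints at [-74.542, 13.648, -0.773, 75.585, 0, 90], TCP at [0.14, -0.506, 0.231] pointing down, gripper open.
Joint ranges: [-152.45, 152.45], [-59.26, 108.67], [-65.41, 83.53], [-104.44, 129.93], [-82.83, 76.93], [-180, 180]. Speed limits (degrees/s): [127.2, 127.2, 159.86, 180, 180, 180].

INTERFACE

Orientations are given as [roll, pitch, yaw] about the fixed x, y, z axes, in that order (R = Rz(yaw) Ry(pitch) Rx(roll)).
In Python, from workcell import env gives the robot as it stands.
- The arm moves only by the tool arm_command, never from a script. Its argument "series" is a list of rows, each a list of 3 entries, a list of its own where there are three numbers: the turn, a rotation vector about the tool's x, y, z each as a share of 6 degrees, from -1 to 1, then the shift along the tool's x, y, z each as a share of 0.03 m, from -1 to 1, then the gripper's target within -1 to 1 (fully open at 1, half-way at 0, shut at -1). In form: [[[ax, ay, az], [dx, dy, dz], claw], ...]. A call has 1 to 8 rows; each row shifts and turns the pose as measured when the row begins, along the tool's axes as they then stand; what a row does not reach is not made up. A row lasts 1/8 s, in which the tool goes at most 62.5 mm and 10.7 degrees, less where a joint would pass 70% of its speed; a pose out of reach is approached as far as the arm can. A call with a number of a shift or a turn outside -1 to 1 is refused whole. A call with a gripper value outside its range is refused whole. The fingers move at their own pace and stop on an object; "squeeze" is the grip in N (left out, the last holds). Time passes only in rows, so rows that do not move let the fingers close. It gives the time, the measured TCP pose, the force and the opening at its end, in the units of the state.
- env.get_obs(): the state, without advancing time (a new reading comes with each control period).
- env.snapshot(name): name is "side" or "top"; returns a dict with "color" (480x640x3 uint8, red, green, blue), "range_z" (480x640 float32, m along the optical axis (not along the pixel's ray), 0 where there is no reading), "fx", "fy", "cx", "cy" (pixels), "rvec" (rotation vector, rad) and "tvec" (3), from world to camera coordinates, as OpenCV has them. Camera axes: x right, y down, z forward; pixel columns grow to the right and rows downward; lengths in m; the calibration is good to about 2 mm. A picture is of the moment at which its call begins.
- env.job_done(): hands the job in, once; it reports no verdict.
The state is a dict: "clock": time; "joint_positions": joint angles; "joint_velocities": joint speeds; "joint_torque": joint torques, N m; "tool_pos": TCP position; "orientation": TCP orientation; "wrist_force": force on the tool from outside, world axes, zero at the start; "torque": the same for the moment, N m; "opening": opening from 0.0 (shut) to 1.0 (fully open).
Only numpy, scipy, OpenCV 4.12 (cv2) and the standard library are available. Lean on these libraries where they do the work, as an engineer would, in place of code of your own. Each camera call takes 0.05 s, during which the arm holds its last target. There are 200 camera calls.

## Working session

There is one attempt and no reset: what is moved stays moved. The work goes in short steps, Python scripts to look and compute and a tool call to move; the robot and the scene stay as the last step left them, time stands still between calls to the robot, and variables do not carry over. Pictures are saved under pics/ and viewed, about 8 in all and at most 12, crops included, and the job is handed in when it is done.

Besides the shell and the picture viewer there is one more tool, called as name(argument=value, ...) on one line, values as JSON. arm_command: Moves the arm, as the interface text tells. Shift numbers are shares of 0.03 m and turn numbers shares of 6 degrees, none past 1 either way. Its arguments: {"type":"object","properties":{"series":{"type":"array"},"squeeze":{"type":"number"}},"required":["series"]}

```bash
mkdir -p pics; cat > h.py <<'E'
import numpy as np, cv2
from workcell import env
def snap(n):
    s=env.snapshot(n); s['R']=cv2.Rodrigues(np.array(s['rvec'],float))[0]; s['t']=np.array(s['tvec'],float).ravel(); return s
def ray(s,uv,z):
    uv=np.atleast_2d(np.array(uv,float)); d=np.c_[(uv[:,0]-s['cx'])/s['fx'],(uv[:,1]-s['cy'])/s['fy'],np.ones(len(uv))]@s['R']
    o=-s['R'].T@s['t']; return o+d*((z-o[2])/d[:,2])[:,None]
def proj(s,p):
    c=np.atleast_2d(p)@s['R'].T+s['t']; return np.c_[c[:,0]/c[:,2]*s['fx']+s['cx'],c[:,1]/c[:,2]*s['fy']+s['cy']]
def cloud(s):
    v,u=np.mgrid[:480,:640]; z=s['range_z']; c=np.stack([(u-s['cx'])/s['fx']*z,(v-s['cy'])/s['fy']*z,z],-1)
    return (c-s['t'])@s['R']
E
python3 - <<'E'
from h import *
for n in('top','side'):
    s=snap(n); cv2.imwrite(f'pics/{n}0.png',s['color'][...,::-1]); print(n,-s['R'].T@s['t'],s['fx'],s['R'].round(2).tolist())
o=env.get_obs();print(o['tool_pos'],o['orientation'],env.hold_point_z,o['opening'])
E
```

```text
top [0.44048774 0.0078811  0.97713105] 480.3156162141359 [[0.01, -1.0, -0.03], [-0.98, -0.0, -0.18], [0.18, 0.03, -0.98]]
side [0.0974145  0.60473061 0.86368314] 557.1104656397338 [[-0.76, -0.65, 0.02], [-0.48, 0.54, -0.69], [0.44, -0.53, -0.72]]
[ 0.13980616 -0.50566312  0.23075896] [-9.00723641e+01 -1.70975396e-03 -1.64544036e+02] 0.0187 0.997050410785338
```

View pics/top0.png

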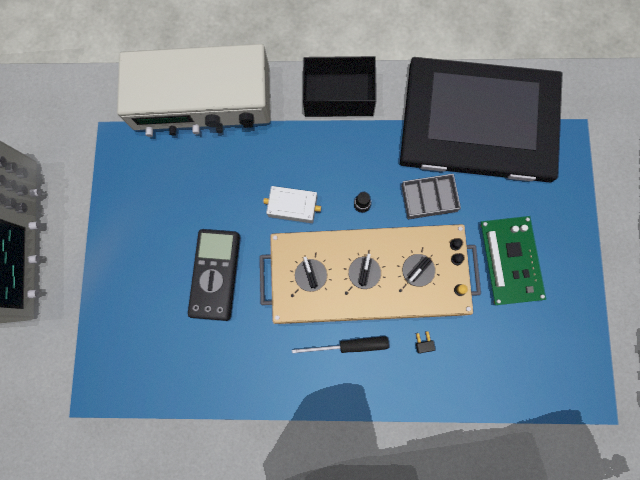

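View pics/side0.png

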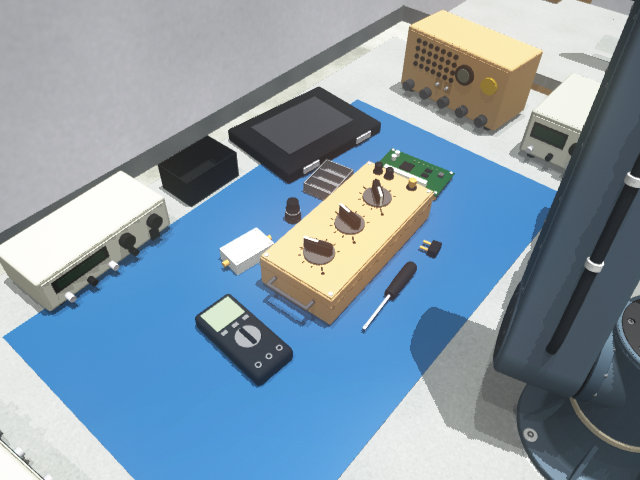

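The top view shows the box around (371,272), with the dials at about (311,275), (365,272) and (418,269). The zero dots are at lower left of each dial. The side view shows the same layout, with nothing above the box.

```bash
cat > meas.py <<'E'
from h import *
def measure(s, dbg=None):
    P=cloud(s); c=s['color'].astype(int); hsv=cv2.cvtColor(s['color'],cv2.COLOR_RGB2HSV)
    m=((hsv[...,0]>10)&(hsv[...,0]<25)&(hsv[...,1]>60)&(hsv[...,2]>170)&(P[...,2]>.06)&(P[...,2]<.11)&(abs(P[...,0]-.5)<.25)).astype(np.uint8)
    m=cv2.morphologyEx(m,cv2.MORPH_CLOSE,np.ones((3,3)))
    cs=max(cv2.findContours(m,cv2.RETR_EXTERNAL,cv2.CHAIN_APPROX_NONE)[0],key=cv2.contourArea)
    pz=P[m>0][:,2]; q=ray(s,cs[:,0],.084)[:,:2].astype(np.float32)
    r=cv2.minAreaRect(q); print('panel z',np.median(pz),'rect',r)
    return r
if __name__=='__main__':
    s=snap('top'); r=measure(s)
    P=cloud(s); g=cv2.cvtColor(s['color'],cv2.COLOR_RGB2GRAY)
    # ring marks: small dark zero dots / skirts: medium-grey pixels
    for c0 in[(311,275),(365,272),(418,269)]:
        v,u=np.mgrid[:480,:640]; near=(u-c0[0])**2+(v-c0[1])**2<24**2
        lab=(near&(g<110)).astype(np.uint8)
        n,l,st,ce=cv2.connectedComponentsWithStats(lab); k=1+st[1:,4].argmax()
        cnt=cv2.findContours((l==k).astype(np.uint8),cv2.RETR_EXTERNAL,cv2.CHAIN_APPROX_NONE)[0][0]
        e=cv2.minEnclosingCircle(ray(s,cnt[:,0],.09)[:,:2].astype(np.float32))
        w=(near&((u-c0[0])**2+(v-c0[1])**2<16**2)&(g>165)&(s['color'].max(2).astype(int)-s['color'].min(2)<45))
        wp=ray(s,np.argwhere(w)[:,::-1],.1155)[:,:2]; 
        vx,vy,x,y=cv2.fitLine(wp.astype(np.float32),cv2.DIST_L2,0,.01,.01).ravel()
        print(c0,'skirt',e,'white n',len(wp),'mean',wp.mean(0),'ang',np.degrees(np.arctan2(vy,vx)))
    y0,y1,x0,x1=215,335,250,490
    cv2.imwrite('pics/crop1.png',cv2.resize(s['color'][y0:y1,x0:x1,::-1],(800,400),interpolation=cv2.INTER_CUBIC))
E
python3 meas.py
```

```text
panel z 0.08527138457675472 rect ((0.5482469201087952, -0.0568462610244751), (0.16720040142536163, 0.3662493824958801), 2.8777647018432617)
(311, 275) skirt ((0.5442829132080078, 0.052388373762369156), 0.027102218940854073) white n 33 mean [0.556208   0.05729367] ang 18.483103
(365, 272) skirt ((0.5505251884460449, -0.04548909515142441), 0.028237001970410347) white n 35 mean [ 0.56233295 -0.05034623] ang -12.461133
(418, 269) skirt ((0.5525888204574585, -0.14698359370231628), 0.031350117176771164) white n 44 mean [ 0.5407477  -0.13555052] ang -42.414093
```

View pics/crop1.png

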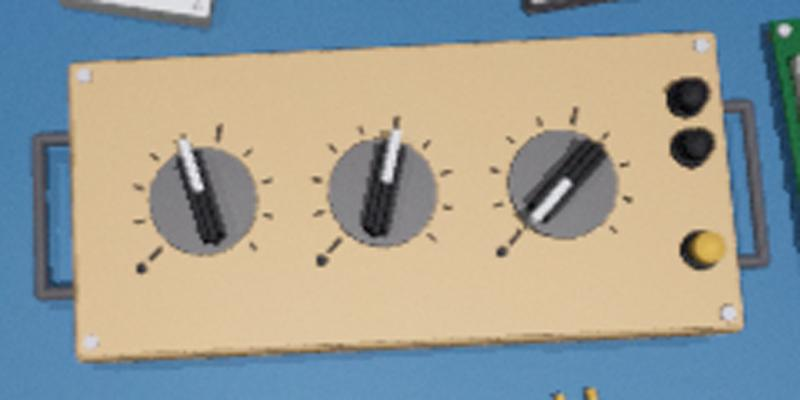

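Readings: box yaw is about 2.9°, hundreds is on 4, tens on 5 and units on 0. So hundreds needs +2 clicks clockwise and tens 3 clicks anticlockwise. I'll shut the fingers and square them to the box, then use the closed tip as the pusher.

arm_command(series=[[[0, -1, 0], [0, 0, 0], -1], [[0, -1, 0], [0, 0, 0], -1], [[0, -1, 0], [0, 0, 0], -1], [[0, -1, 0], [0, 0, 0], -1], [[0, -1, 0], [0, 0, 0], -1], [[0, -1, 0], [0, 0, 0], -1], [[0, -1, 0], [0, 0, 0], -1], [[0, -1, 0], [0, 0, 0], -1]])

```text
clock: 1.15
tool_pos: [0.1395, -0.5044, 0.2286]
orientation: [-90.2, 0.3, -115.0]
wrist_force: [-0.1, -1.1, 0.4]
opening: 0.001
```

arm_command(series=[[[0, -1, 0], [0, 0, 0], -1], [[0, -1, 0], [0, 0, 0], -1], [[0, -1, 0], [0, 0, 0], -1], [[0, -1, 0], [0, 0, 0], -1], [[0, -1, 0], [0, 0, 0], -1], [[0, 0, 0], [0, 0, 0], -1]])

```text
clock: 1.9
tool_pos: [0.1392, -0.5034, 0.227]
orientation: [-90.1, 0.5, -84.0]
wrist_force: [0.2, 0.7, 0.7]
opening: -0.002
```

arm_command(series=[[[0, 0.5, 0], [-0.95, 0, 0.77], -1], [[0, 0, 0], [-0.95, 0, 0.77], -1], [[0, 0, 0], [-0.95, 0, 0.77], -1], [[0, 0, 0], [-0.95, 0, 0.77], -1], [[0, 0, 0], [-0.95, 0, 0.77], -1], [[0, 0, 0], [-0.95, 0, 0.77], -1], [[0, 0, 0], [-0.95, 0, 0.77], -1], [[0, 0, 0], [-0.95, 0, 0.77], -1]])

```text
clock: 2.9
tool_pos: [0.3166, -0.2616, 0.2278]
orientation: [-90.1, 0.6, -88.7]
wrist_force: [0.4, 0.2, 0.8]
opening: 0.002
```

arm_command(series=[[[0, 0, 0], [-0.95, 0, 0.77], -1], [[0, 0, 0], [-0.95, 0, 0.77], -1], [[0, 0, 0], [-0.95, 0, 0.77], -1], [[0, 0, 0], [-0.95, 0, 0.77], -1], [[0, 0, 0], [-0.95, 0, 0.77], -1], [[0, 0, 0], [-0.95, 0, 0.77], -1], [[0, 0, 0], [-0.95, 0, 0.77], -1], [[0, 0, 0], [0, 0, 0], -1]])

```text
clock: 3.9
tool_pos: [0.481, -0.0506, 0.2292]
orientation: [-90.1, 0.5, -89.9]
wrist_force: [0.1, 0.2, -0.6]
opening: 0.002
```

arm_command(series=[[[0, -0.25, 0], [-0.9, 0, 0.66], -1], [[0, -0.25, 0], [-0.9, 0, 0.66], -1], [[0, -0.1, 0], [-0.9, 0, 0.66], -1], [[0, 0, 0], [-0.9, 0, 0.66], -1], [[0, 0, 0], [-0.9, 0, 0.66], -1], [[0, 0, 0], [0, 0, 0], -1]])

```text
clock: 4.65
tool_pos: [0.5748, 0.0882, 0.2296]
orientation: [-90.2, 0.4, -87.0]
wrist_force: [-0.4, -0.4, 0.8]
opening: -0.004
```

arm_command(series=[[[0, 0, 0], [0, 0.9, 0], -1], [[0, 0, 0], [0, 0.9, 0], -1], [[0, 0, 0], [0, 0.9, 0], -1], [[0, 0, 0], [0, 0.8, 0], -1], [[0, 0, 0], [0, 0, 0], -1]])

```text
clock: 5.28
tool_pos: [0.5709, 0.0827, 0.1226]
orientation: [-90.3, 0.3, -87.6]
wrist_force: [-0.9, 0.5, 0.8]
opening: 0.001
```

```bash
python3 - <<'E'
from h import *
s=snap('side'); o=env.get_obs(); print(o['tool_pos'],o['orientation'],proj(s,o['tool_pos']))
cv2.imwrite('pics/side1.png',cv2.resize(s['color'][150:330,230:470,::-1],(800,600),interpolation=cv2.INTER_CUBIC))
E
```

```text
[0.57169306 0.08285435 0.12380427] [-90.2318637    0.31973023 -87.61089315] [[296.32270355 240.75397035]]
```

View pics/side1.png

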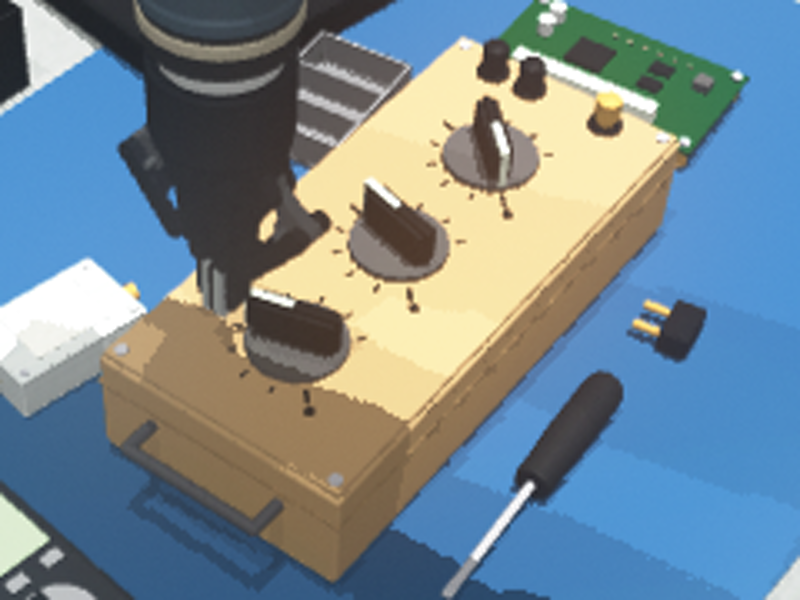

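The side crop shows the tip at about (222,305), left of the hundreds pointer end at (265,297), and clear of the bar. The tip looks slimmer than the 29 mm I assumed, so I'll come in a little closer to the axis. Next I go down beside the bar.

arm_command(series=[[[0, 0, 0], [-0.25, 0, 0], -1], [[0, 0, 0], [0, 0.5, 0], -1], [[0, 0, 0], [-0.05, 0.3, 0], -1], [[0, 0, 0], [0, 0, 0], -1]])

```text
clock: 5.82
tool_pos: [0.5724, 0.0923, 0.101]
orientation: [-90.0, 0.3, -87.7]
wrist_force: [-0.5, 0.3, 0.2]
opening: -0.001
```

arm_command(series=[[[0, 0, 0], [0.2, 0, -0.1], -1], [[0, 0, 0], [0.2, 0, 0], -1], [[0, 0, 0], [0.2, 0, 0], -1], [[0, 0, 0], [0.2, 0, 0], -1]])

```text
clock: 6.32
tool_pos: [0.5722, 0.0683, 0.1018]
orientation: [-89.8, 0.5, -87.6]
wrist_force: [6.1, 4.5, -4.3]
opening: -0.001
```

arm_command(series=[[[0, 0, 0], [0.1, 0, 0], -1], [[0, 0, 0], [0.1, 0, 0], -1]])

```text
clock: 6.58
tool_pos: [0.5737, 0.0619, 0.1022]
orientation: [-89.6, 0.6, -87.6]
wrist_force: [1.2, 6.3, -1.9]
opening: -0.0
```

```bash
python3 - <<'E'
from h import *
s=snap('side'); o=env.get_obs(); print(o['tool_pos'],o['orientation'],o['wrist_force'])
cv2.imwrite('pics/side2.png',cv2.resize(s['color'][150:330,230:470,::-1],(800,600),interpolation=cv2.INTER_CUBIC))
E
```

```text
[0.57359961 0.06179546 0.1021271 ] [-89.65740865   0.6065323  -87.62284551] [ 2.21126563  3.37245458 -0.81311042]
```

View pics/side2.png

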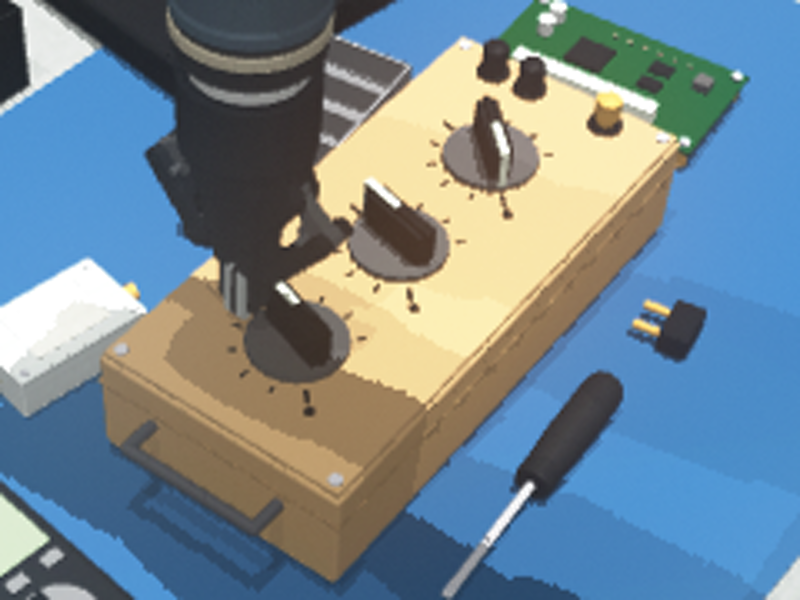

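The side crop shows the hundreds bar now running from (283,287) to (325,335), near parallel to the tens bar and so on about 5. The tip is at (240,305) near the bar's end. I'll back off 5 mm and come 8 mm nearer the axis. Then I push the second click.

arm_command(series=[[[0, 0, 0], [-0.3, 0, 0], -1], [[0, 0, 0], [0, 0, -0.27], -1], [[0, 0, 0], [0, 0, 0], -1]])

```text
clock: 7.0
tool_pos: [0.5634, 0.0704, 0.102]
orientation: [-89.8, 0.5, -87.6]
wrist_force: [0.1, -0.1, 0.3]
opening: -0.002
```

arm_command(series=[[[0, 0, 0], [0.15, 0, 0], -1], [[0, 0, 0], [0.15, 0, 0], -1], [[0, 0, 0], [0.15, 0, 0], -1]])

```text
clock: 7.38
tool_pos: [0.5648, 0.0595, 0.1023]
orientation: [-89.6, 0.9, -87.5]
wrist_force: [2.2, 9.9, -0.4]
opening: 0.004
```

arm_command(series=[[[0, 0, 0], [0.15, 0, 0], -1]])

```text
clock: 7.5
tool_pos: [0.5661, 0.0565, 0.1027]
orientation: [-89.5, 1.1, -87.4]
wrist_force: [3.9, 10.9, 0.0]
opening: -0.0
```

arm_command(series=[[[0, 0, 0], [0.15, 0, 0], -1]])

```text
clock: 7.62
tool_pos: [0.567, 0.0524, 0.1029]
orientation: [-89.4, 1.2, -87.4]
wrist_force: [0.1, 0.0, 0.1]
opening: -0.003
```

arm_command(series=[[[0, 0, 0], [0.1, 0, 0], -1]])

```text
clock: 7.75
tool_pos: [0.5671, 0.0488, 0.1028]
orientation: [-89.4, 1.1, -87.4]
wrist_force: [-0.3, 0.0, 1.2]
opening: -0.0
```

```bash
python3 - <<'E'
from h import *
s=snap('side'); o=env.get_obs(); print(o['tool_pos'],o['orientation'],o['wrist_force'])
cv2.imwrite('pics/side3.png',cv2.resize(s['color'][150:330,230:470,::-1],(800,600),interpolation=cv2.INTER_CUBIC))
E
```

```text
[0.56714077 0.04855454 0.10283074] [-89.44353316   1.13444004 -87.42266466] [0.02115537 0.27882631 0.12292465]
```

View pics/side3.png

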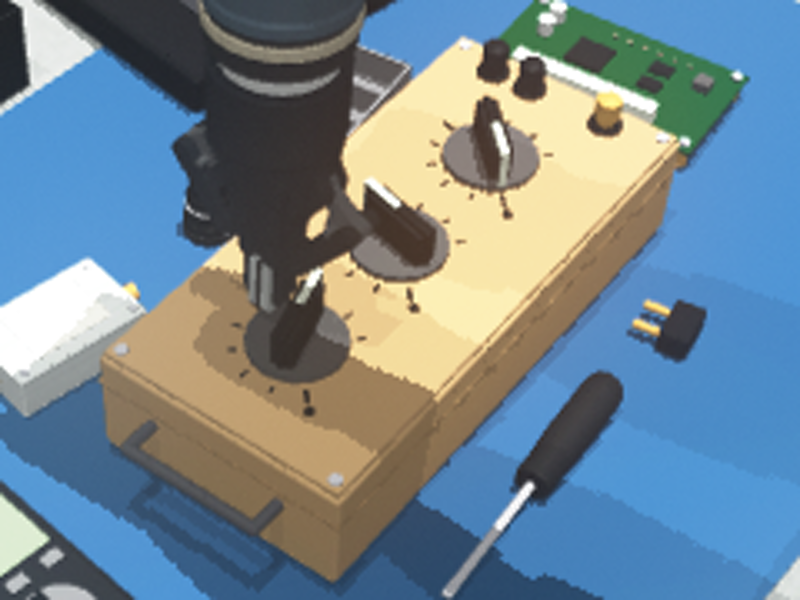

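The side crop shows the hundreds bar now running from (280,360) to its pointer at (318,275), and the force dropped to zero, so it jumped. I'll back off, lift and go across to the tens dial's right side. There I'll check the hundreds angle by calculation.

arm_command(series=[[[0, 0, 0], [-0.7, 0, 0], -1], [[0, 0, 0], [0, -0.9, 0], -1], [[0, 0, 0], [0, -0.9, 0], -1], [[0, 0, 0], [0.95, 0, 0.1], -1], [[0, 0, 0], [0.95, 0, 0.1], -1], [[0, 0, 0], [0.95, 0, 0.1], -1], [[0, 0, 0], [0.95, 0, 0.1], -1], [[0, 0, 0], [0.95, 0, 0.1], -1]])

```text
clock: 8.8
tool_pos: [0.5865, -0.0681, 0.156]
orientation: [-89.6, 1.1, -87.1]
wrist_force: [0.6, 1.2, 0.5]
opening: -0.0
```

```bash
cat > ang.py <<'E'
from h import *
def ang(s,C,zt=.1155):
    """pointer direction (world deg) from white line pixels on the bar top, within 34 mm of axis C"""
    v,u=np.mgrid[:480,:640]; uv=np.c_[u.ravel(),v.ravel()]; q=ray(s,uv,zt)[:,:2].reshape(480,640,2)-C
    c=s['color'].astype(int); w=(np.hypot(q[...,0],q[...,1])<.033)&(c.min(2)>150)&(c.max(2)-c.min(2)<45)
    p=q[w]
    if len(p)<5: return len(p),None
    m=p.mean(0); return len(p),m.round(4),np.degrees(np.arctan2(m[1],m[0])).round(1)
H,T,U=map(np.array,[(.5432,.0529),(.548,-.0465),(.5527,-.1467)])
if __name__=='__main__':
    o=env.get_obs(); print(o['tool_pos'],o['orientation'],o['wrist_force'])
    for n in('top','side'):
        s=snap(n)
        for k,C in zip('HTU',(H,T,U)):
            print(n,k,*ang(s,C), end=' | ')
        print()
        cv2.imwrite(f'pics/now_{n}.png',cv2.resize(s['color'][150:360,220:500,::-1],(800,600),interpolation=cv2.INTER_CUBIC))
E
python3 ang.py
```

```text
[ 0.58653696 -0.0681389   0.15600003] [-89.58885457   1.10320343 -87.11619054] [0.60306444 1.19914419 0.4941735 ]
top H 35 [ 0.0056 -0.0166] -71.3 | top T 0 None | top U 0 None | 
side H 28 [ 0.0064 -0.0177] -70.1 | side T 21 [ 0.0192 -0.0073] -20.7 | side U 30 [-0.0114  0.009 ] 141.6 |
```

Both views put the hundreds pointer at -71° world, so it overshot to 7. I went past the stopping point I had planned. The contact points fit a tip of about 14 x 22 mm, and I'll use that from now on. I'll do tens first, then bring hundreds back one click.

arm_command(series=[[[0, 0, 0], [0.5, 0, -0.3], -1], [[0, 0, 0], [0, 0, 0], -1], [[0, 0, 0], [0, 0.9, 0], -1], [[0, 0, 0], [0, 0.8, 0], -1], [[0, 0, 0], [0, 0, 0], -1]])

```text
clock: 9.52
tool_pos: [0.5775, -0.0816, 0.104]
orientation: [-89.6, 1.1, -87.1]
wrist_force: [-0.5, 0.5, 0.3]
opening: 0.001
```

arm_command(series=[[[0, 0, 0], [-0.2, 0, 0], -1], [[0, 0, 0], [-0.15, 0, 0], -1], [[0, 0, 0], [-0.15, 0, 0], -1], [[0, 0, 0], [-0.15, 0, 0], -1]])

```text
clock: 10.02
tool_pos: [0.5783, -0.0612, 0.1075]
orientation: [-89.3, 1.0, -87.1]
wrist_force: [3.0, -6.2, -4.8]
opening: 0.001
```

arm_command(series=[[[0, 0, 0], [-0.1, 0, 0], -1]])

```text
clock: 10.15
tool_pos: [0.5789, -0.0583, 0.1078]
orientation: [-89.2, 0.9, -87.1]
wrist_force: [3.1, -1.1, -2.8]
opening: 0.0
```

```bash
python3 ang.py
```

```text
[ 0.578882   -0.05827804  0.10781832] [-89.22138466   0.89794449 -87.12258783] [ 3.14768183 -1.09955969 -2.80065892]
top H 35 [ 0.0056 -0.0166] -71.3 | top T 0 None | top U 0 None | 
side H 28 [ 0.0064 -0.0177] -70.1 | side T 21 [ 0.0187 -0.0017] -5.0 | side U 30 [-0.0114  0.009 ] 141.6 |
```

arm_command(series=[[[0, 0, 0], [-0.1, 0.15, -0.1], -1], [[0, 0, 0], [-0.1, 0, 0], -1]])

```text
clock: 10.5
tool_pos: [0.5794, -0.052, 0.1054]
orientation: [-88.7, 0.9, -87.1]
wrist_force: [1.5, -5.1, -2.7]
opening: -0.003
```

```bash
python3 ang.py
```

```text
[ 0.5794202 -0.0519766  0.1054373] [-88.7423865    0.91235161 -87.09837415] [ 1.54130634 -5.08048439 -2.71570825]
top H 35 [ 0.0056 -0.0166] -71.3 | top T 0 None | top U 0 None | 
side H 28 [ 0.0064 -0.0177] -70.1 | side T 18 [0.0177 0.0034] 11.0 | side U 30 [-0.0114  0.009 ] 141.6 |
```

arm_command(series=[[[0, 0, 0], [-0.1, 0, -0.15], -1], [[0, 0, 0], [-0.1, 0, -0.15], -1]])

```text
clock: 10.85
tool_pos: [0.5753, -0.0468, 0.1064]
orientation: [-88.2, 0.9, -87.1]
wrist_force: [2.5, -1.0, 0.6]
opening: -0.003
```

```bash
python3 ang.py
```

```text
[ 0.57527601 -0.04682642  0.10637105] [-88.19784333   0.87011039 -87.1039032 ] [ 2.54922643 -0.95904099  0.64507687]
top H 33 [ 0.0048 -0.0162] -73.4 | top T 0 None | top U 0 None | 
side H 29 [ 0.0059 -0.0182] -72.0 | side T 20 [0.013 0.01 ] 37.6 | side U 31 [-0.0116  0.0084] 144.1 |
```

arm_command(series=[[[0, 0, 0], [0.2, 0, 0], -1], [[0, 0, 0], [0, 0, 0], -1]])

```text
clock: 11.2
tool_pos: [0.5721, -0.0527, 0.1055]
orientation: [-88.6, 0.9, -87.1]
wrist_force: [0.0, 0.5, 0.2]
opening: 0.004
```

```bash
python3 ang.py
```

```text
[ 0.57208984 -0.05271457  0.10548923] [-88.56820252   0.93985682 -87.07708686] [0.03302306 0.53864498 0.17455819]
top H 34 [ 0.0048 -0.0159] -73.2 | top T 0 None | top U 0 None | 
side H 29 [ 0.0059 -0.0182] -72.0 | side T 20 [0.013 0.01 ] 37.6 | side U 31 [-0.0116  0.0084] 144.1 |
```

View pics/now_side.png

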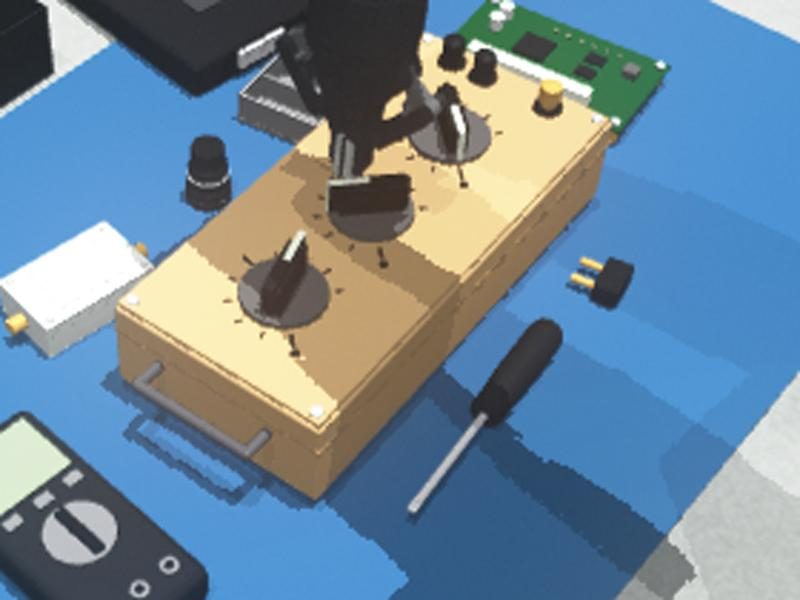

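The side crop shows the tens bar now running from its pointer at (330,183) to its tail at (410,190), and it didn't move as I backed off, so it is settled on 3. Hundreds points to (303,237). Next I swing round to the pointer's far side and push toward the robot for the last tens click.

arm_command(series=[[[0, 0, 0], [0.1, 0.1, 0.35], -1], [[0, 0, 0], [0, 0, 0.4], -1], [[0, 0, 0], [-0.5, 0, 0], -1], [[0, 0, 0], [-0.5, 0, 0], -1], [[0, 0, 0], [0, 0, 0], -1]])

```text
clock: 11.92
tool_pos: [0.5949, -0.0219, 0.1027]
orientation: [-88.6, 1.0, -87.1]
wrist_force: [-0.3, 1.0, 0.1]
opening: -0.002
```

arm_command(series=[[[0, 0, 0], [0, 0, -0.2], -1], [[0, 0, 0], [0, 0, -0.15], -1], [[0, 0, 0], [0, 0, -0.1], -1]])

```text
clock: 12.3
tool_pos: [0.5814, -0.0219, 0.1029]
orientation: [-88.5, 1.0, -87.0]
wrist_force: [8.2, 4.9, -3.4]
opening: -0.002
```

arm_command(series=[[[0, 0, 0], [0, 0, -0.1], -1]])

```text
clock: 12.42
tool_pos: [0.5802, -0.0216, 0.1034]
orientation: [-88.2, 1.1, -87.0]
wrist_force: [9.0, 4.9, -3.5]
opening: 0.004
```

```bash
python3 ang.py
```

```text
[ 0.58020024 -0.0216498   0.10344294] [-88.23535737   1.09338204 -86.9857171 ] [ 9.02471272  4.87615653 -3.4982319 ]
top H 0 None | top T 0 None | top U 0 None | 
side H 29 [ 0.0059 -0.0182] -72.0 | side T 24 [0.0091 0.0068] 36.8 | side U 31 [-0.0116  0.0084] 144.1 |
```

arm_command(series=[[[0, 0, 0], [0, 0, -0.12], -1]])

```text
clock: 12.65
tool_pos: [0.5786, -0.0214, 0.104]
orientation: [-88.0, 1.2, -87.0]
wrist_force: [9.4, 5.8, -3.7]
opening: -0.001
```

arm_command(series=[[[0, 0, 0], [0, 0, -0.12], -1]])

```text
clock: 12.78
tool_pos: [0.5767, -0.0212, 0.1046]
orientation: [-87.8, 1.2, -87.0]
wrist_force: [5.6, 5.1, -1.9]
opening: 0.001
```

arm_command(series=[[[0, 0, 0], [0, 0, -0.1], -1]])

```text
clock: 12.9
tool_pos: [0.5746, -0.0205, 0.1049]
orientation: [-87.6, 1.4, -86.9]
wrist_force: [3.3, 6.3, -2.4]
opening: 0.002
```

```bash
python3 ang.py
```

```text
[ 0.57460091 -0.02045653  0.1048527 ] [-87.61404098   1.37042592 -86.94326022] [ 3.28022903  6.34931386 -2.42162096]
top H 0 None | top T 0 None | top U 0 None | 
side H 29 [ 0.0059 -0.0182] -72.0 | side T 24 [0.0068 0.0108] 58.0 | side U 31 [-0.0116  0.0084] 144.1 |
```

arm_command(series=[[[0, 0, 0], [0, 0, -0.12], -1]])

```text
clock: 13.12
tool_pos: [0.5715, -0.019, 0.105]
orientation: [-87.5, 1.6, -86.9]
wrist_force: [5.4, 9.9, -3.1]
opening: -0.0
```

```bash
python3 ang.py
```

```text
[ 0.57150463 -0.01904259  0.10496093] [-87.50829234   1.59015302 -86.89022167] [ 5.40499534  9.89517372 -3.05993289]
top H 0 None | top T 0 None | top U 0 None | 
side H 29 [ 0.0059 -0.0182] -72.0 | side T 25 [0.0049 0.0121] 67.8 | side U 31 [-0.0116  0.0084] 144.1 |
```

arm_command(series=[[[0, 0, 0], [0, 0, 0.3], -1], [[0, 0, 0], [0, 0, 0.3], -1]])

```text
clock: 13.48
tool_pos: [0.5889, -0.018, 0.1061]
orientation: [-87.5, 1.6, -86.9]
wrist_force: [0.7, 0.3, 0.1]
opening: -0.002
```

```bash
python3 ang.py
```

```text
[ 0.58893493 -0.0180439   0.10610207] [-87.52622567   1.61932131 -86.90489514] [0.74366174 0.30601515 0.10007975]
top H 0 None | top T 0 None | top U 0 None | 
side H 29 [ 0.0059 -0.0182] -72.0 | side T 24 [0.0048 0.0121] 68.2 | side U 31 [-0.0116  0.0084] 144.1 |
```

View pics/now_side.png

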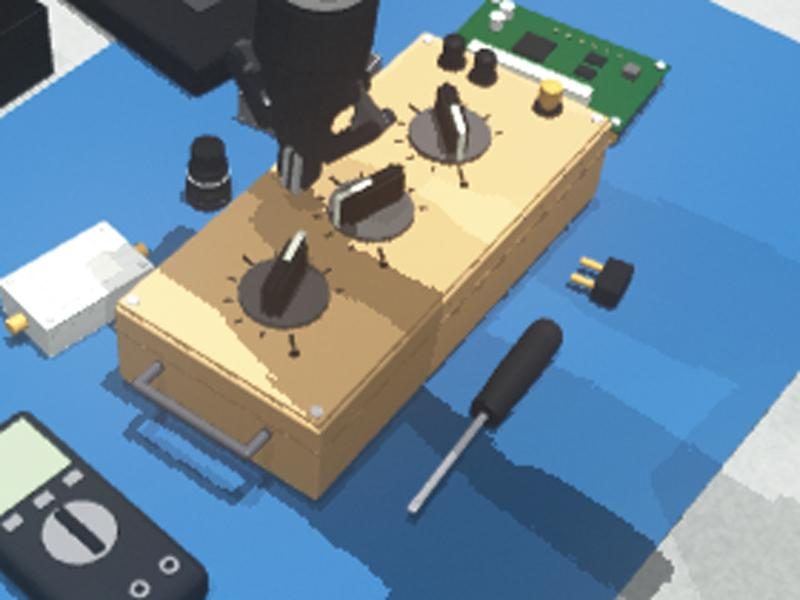

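The side crop shows the tens bar with its pointer at (338,205) and its tail at (402,180), consistent with 2 after backing off. I'll confirm that later from above. Next I lift, level the tool and move to the robot side of the hundreds pointer.

arm_command(series=[[[0, 0, 0], [0, -0.9, 0], -1], [[-0.2, 0, -0.13], [0, -0.9, 0], -1], [[-0.2, 0, -0.13], [-0.5, 0, -0.7], -1], [[0, 0, 0], [-0.5, 0, -0.7], -1], [[0, 0, 0], [-0.5, 0, -0.7], -1], [[0, 0, 0], [0, 0, 0], -1]])

```text
clock: 14.32
tool_pos: [0.5152, 0.0227, 0.1576]
orientation: [-90.4, -0.1, -87.0]
wrist_force: [0.5, 0.0, 0.0]
opening: -0.001
```

arm_command(series=[[[0, 0, 0], [0, 0.9, 0], -1], [[0, 0, 0], [0, 0.9, 0], -1], [[0, 0, 0], [0, 0, 0], -1]])

```text
clock: 14.7
tool_pos: [0.5142, 0.0227, 0.1015]
orientation: [-90.5, -0.1, -87.0]
wrist_force: [-0.1, -0.4, 0.9]
opening: -0.002
```

arm_command(series=[[[0, 0, 0], [0, 0, 0.25], -1], [[0, 0, 0], [0, 0, 0.15], -1]])

```text
clock: 14.95
tool_pos: [0.5276, 0.0232, 0.1027]
orientation: [-90.4, -0.1, -87.0]
wrist_force: [0.5, -0.1, 0.8]
opening: 0.002
```

```bash
python3 ang.py
```

```text
[0.52760056 0.02321617 0.10270384] [-90.39423214  -0.12807379 -87.00629905] [ 0.52403841 -0.06404127  0.77925141]
top H 0 None | top T 0 None | top U 52 [-0.0125  0.0113] 137.9 | 
side H 25 [ 0.0062 -0.019 ] -71.9 | side T 0 None | side U 31 [-0.0116  0.0084] 144.1 |
```

arm_command(series=[[[0, 0, 0], [0, 0, 0.15], -1], [[0, 0, 0], [0, 0, 0.1], -1]])

```text
clock: 15.3
tool_pos: [0.5336, 0.0236, 0.1026]
orientation: [-90.6, -0.1, -87.0]
wrist_force: [-5.4, 0.7, 0.4]
opening: 0.003
```

arm_command(series=[[[0, 0, 0], [0, 0, 0.1], -1]])

```text
clock: 15.42
tool_pos: [0.5366, 0.0238, 0.1026]
orientation: [-90.6, -0.1, -87.0]
wrist_force: [0.1, -0.4, 1.2]
opening: -0.001
```

```bash
python3 ang.py
```

```text
[0.53655992 0.02382759 0.10256524] [-90.59613665  -0.11101847 -87.00026591] [ 0.07753226 -0.37886111  1.18492881]
top H 0 None | top T 0 None | top U 55 [-0.0129  0.0115] 138.2 | 
side H 22 [ 0.0124 -0.0148] -50.0 | side T 16 [0.0035 0.0078] 65.9 | side U 31 [-0.0116  0.0084] 144.1 |
```

Force dropped to zero and the hundreds pointer jumped. I'll back off, lift clear and check from above.

arm_command(series=[[[0, 0, 0], [0, 0, -0.5], -1], [[0, 0, 0], [0, -0.9, 0], -1], [[0, 0, 0], [0, -0.9, 0], -1], [[0, 0, 0], [0, -0.9, 0], -1], [[0, 0, 0], [0, -0.9, -0.9], -1], [[0, 0, 0], [0, -0.5, -0.9], -1], [[0, 0, 0], [0, 0, -0.9], -1], [[0, 0, 0], [0.9, 0, -0.9], -1]])

```text
clock: 16.52
tool_pos: [0.4093, -0.0093, 0.2308]
orientation: [-90.4, -0.1, -86.9]
wrist_force: [0.3, -1.1, -0.1]
opening: 0.0
```

arm_command(series=[[[0, 0, 0], [0.95, 0, -0.5], -1], [[0, 0, 0], [0.95, 0, -0.5], -1], [[0, 0, 0], [0.95, 0, -0.5], -1], [[0, 0, 0], [0.95, 0, 0], -1], [[0, 0, 0], [0.95, 0, 0], -1], [[0, 0, 0], [0.95, 0, 0], -1], [[0, 0, 0], [0.95, 0, 0], -1], [[0, 0, 0], [0.95, 0, 0], -1]])

```text
clock: 17.52
tool_pos: [0.3668, -0.2438, 0.2331]
orientation: [-90.1, -0.3, -86.8]
wrist_force: [-0.3, 0.9, -0.4]
opening: 0.006
```

```bash
python3 ang.py; python3 meas.py
```

```text
[ 0.366808   -0.24378855  0.23305496] [-90.05088958  -0.28221157 -86.8233717 ] [-0.31099559  0.90647617 -0.40352114]
top H 48 [ 0.0123 -0.0109] -41.6 | top T 46 [0.0037 0.0169] 77.6 | top U 50 [-0.0125  0.0114] 137.5 | 
side H 37 [ 0.0133 -0.0141] -46.7 | side T 42 [0.0055 0.0136] 68.1 | side U 31 [-0.0116  0.0084] 144.1 | 
panel z 0.08527697967782132 rect ((0.547591507434845, -0.05674314498901367), (0.16727204620838165, 0.3663676083087921), 2.887979030609131)
(311, 275) skirt ((0.5449590682983398, 0.05146750807762146), 0.028459621593356133) white n 39 mean [0.55415857 0.04293541] ang -42.759014
(365, 272) skirt ((0.5485153198242188, -0.0453929528594017), 0.029222944751381874) white n 39 mean [ 0.55117437 -0.03177759] ang 77.531944
(418, 269) skirt ((0.5516704320907593, -0.1478746086359024), 0.03141142800450325) white n 45 mean [ 0.54025727 -0.13550584] ang -42.175354
```

View pics/now_top.png

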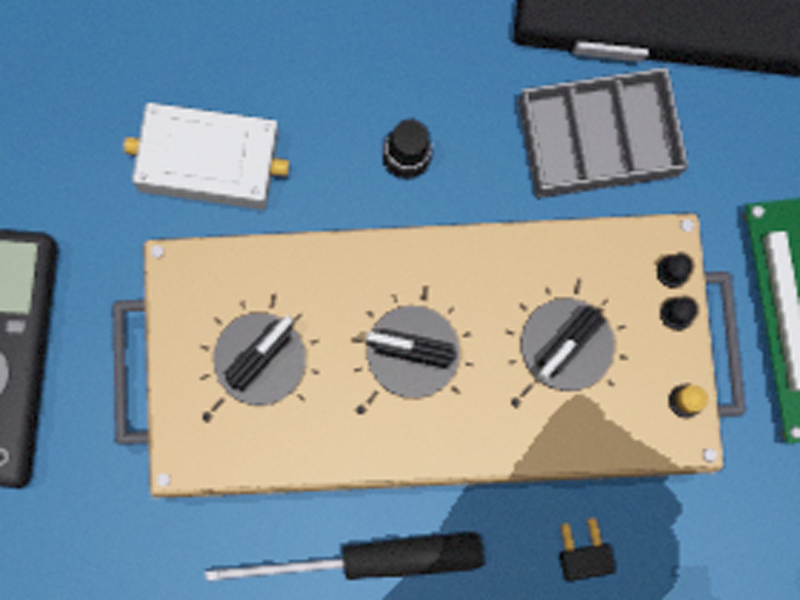

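The top crop shows hundreds pointing at (295,318), one mark past the long 5. Tens points at (360,338), the second mark after the dot, and units is on its dot at (535,375). The box has moved about 0.7 mm, and the bystanders look undisturbed. I'm handing the job in.

```bash
python3 -c "from workcell import env; print(env.job_done())"
```

```text
the job is handed in; nothing more can be done
None
```

The decade box is set to 620 ohms and the job is handed in, at about 18 s of the 58 s allowed; no verdict was reported.

I pushed the dials with the shut fingertips, touching one flank at a time:
- **Hundreds:** it started on 4. My push clockwise went past the planned stopping point and left it on 7, so I pushed it back one click to 6.
- **Tens:** three clicks anticlockwise, from 5 to 2.
- **Units:** not touched, still on 0.

**Last checks, from the top camera with the arm clear:**

| Dial | Pointer angle in box frame | Nominal | Digit |
|---|---|---|---|
| Hundreds | -45.7° | -45° | 6 |
| Tens | 74.6° | 75° | 2 |
| Units | 134.9° | 135° | 0 |

- **Box and bystanders:** the box had moved about 0.7 mm, with its yaw unchanged. The other things looked undisturbed in that picture; I did not measure their positions.
- **Disagreement:** the side camera's angles differed by 5 to 10°. My side-view mask also picks up the white line on the bar's end, so I trusted the top view and the count of marks.

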